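# Vent the orange air receiver

### The job

Vent the orange air receiver through the bleed valve on its top: unscrew the small knurled lock nut anticlockwise (seen from above) to its stop, a little under half a turn, and let go of it. Then press the freed red valve tip all the way down, keep it down for a second, and let it spring back up. Leave the blue receiver's nut locked, do not disturb the loose things, and leave the orange nut unscrewed.

Things in the scene. Friction and masses are not known exactly. Their poses are not given: they have to be found in the camera images.
- orange_tank: Orange air receiver fixed to the bench: cylinder 62 mm in diameter lying along its own x, top 72 mm above the bench; gauge at +x, hose fitting at -x, 194 mm overall. Origin on the bench right under the valve, z up. Valve at mid top: brass boss 22 mm wide up to 78 mm above the bench, bare stem 9 mm wide up to 105 mm; the locked nut sits on it.
- orange_nut_mid (a point): Centre of the orange receiver's knurled steel lock nut, 16 mm in diameter, 12 mm high, axis vertical; a white line on top points to the tank's -x at nut angle 0. Locked, 111 mm above the bench. Rides on the red pin: rises 1.33 mm per rad of unscrewing and goes down with the pin. Turned in a grip that does not rise, it pushes the pin down instead.
- orange_tip (a point): Centre of the top face of the orange receiver's red valve tip: a head 8.4 mm in diameter on a 6 mm pin, 129 mm above the bench when up, 12 mm above the nut's top when locked and 8 mm when unscrewed.
- orange_nut (a joint): Turn of the orange receiver's lock nut about the vertical, rad: 0 = screwed down hard, growing anticlockwise seen from above, stop at 3.0. It starts between 0 and 0.4 and stays where it is left; about 0.05 N m turns it.
- orange_pin (a joint): How far the orange receiver's valve tip is pressed down, m: 0 = up, 0.003 = fully down. Spring return, about 3 N to start and 6 N fully down. While the nut is screwed down it blocks the pin.
- blue_tank: The same receiver and valve in blue (see orange_tank), fixed to the bench; to be left alone. Origin on the bench right under its valve.
- blue_nut (a joint): Turn of the blue receiver's lock nut, rad, as for the orange one. It starts between 0 and 0.2.
- screwdriver: A loose screwdriver lying on the bench, about 200 mm long; bystander.
- coupling: A loose brass hose coupling standing on the bench, 22 mm in diameter, 34 mm high, origin at the centre of its underside; bystander.
- parts_bin: A loose blue open plastic bin, 110 x 100 x 60 mm, origin at the centre of its underside; bystander.
Not all that is in view belongs to the job. There is more than one size of the orange_tank; the job needs the middle-sized.

How it is judged:
By the outcome, as a careful person would: the job done as asked, in the order asked, and still so for the second after the job is handed in, with the robot touching nothing.
It also fails if it takes over 61 s, if anything falls off the work surface, if the arm or the gripper's body presses on something with over 40 N, if the wrist force passes 120 N, or if a joint passes its speed limit or range.

### The arm

A 6-joint arm with a two-finger parallel gripper is mounted at the origin on the work surface. World frame = base frame: x ahead of the robot, y to its left, z up, the work surface at z = 0. Lengths are in m, angles in degrees, forces in N, time in s.
With the tool pointing down it reaches from about 0.4 to 0.825 m from the base axis. Payload 7 kg.
Tool frame: the origin (TCP) lies on the centre line of the jaws, within the pads' length; the fingertips stand 8 mm ahead of it and the grasp point (between the pads) lies 11 mm behind it (r.tcp_to_tips is the distance from the TCP to the fingertips, in m); z points along the fingers, y is the direction in which the jaws open and shut (so a half turn about z gives the same grasp; the last joint's range is limited). The gripper opens to 88 mm and grips with 3 to 60 N. Pads are 19 mm wide; open, the fingers measure 130 mm over their backs; the gripper's body (78 mm by 193 mm) begins 47 mm behind the grasp point.
Start: joints at [88.127, 20.546, 0.682, 0, -70.136, -16.507], TCP at [0.213, 0.641, 0.235] pointing down, gripper open.
Joint ranges: [-176.03, 176.03], [-82.01, 121.73], [-58.28, 71.71], [-173.87, 95.51], [-174.79, -0.11], [-173.66, 173.66]. Speed limits (degrees/s): [136.94, 136.94, 172.46, 180, 180, 180].

### API

Orientations are given as [roll, pitch, yaw] about the fixed x, y, z axes, in that order (R = Rz(yaw) Ry(pitch) Rx(roll)).
In Python, from plant import r gives the robot as it stands.
- The arm moves only by the tool drive_tool, never from a script. Its argument "plan" is text: rows parted by semicolons, each of 4 numbers parted by spaces: the shift along the tool's x, y, z in cm, then the turn about the tool's z in rad. A call has 1 to 8 rows; each row is the pose to reach, as a shift and turn from the pose commanded when the call began, along the tool's axes at that moment; what a row does not reach only later rows make up. A row lasts 1/8 s, in which the tool goes at most 62.5 mm and 10.7 degrees, less where a joint would pass 70% of its speed; a pose out of reach is approached as far as the arm can. A call with a gripper value outside its range is refused whole. "fingers" is the closure, from -1 (fully open) to 1 (shut), set as the call begins (left out, the last holds). The fingers move at their own pace and stop on an object; "squeeze" is the grip in N (left out, the last holds). Time passes only in rows, so rows that repeat a pose let the fingers close. It gives the time, the measured TCP pose, the force and the opening at its end, in the units of the state.
- r.get_state(): the state, without advancing time (a new reading comes with each control period).
- r.capture(name): name is "scene" or "top" or "wrist"; returns a dict with "frame" (400x640x3 uint8, red, green, blue), "fovy" (degrees; the focal length in pixels is half the picture's height over the tangent of half this angle, whatever the lens; pixels are square), "cx", "cy" (the principal point, pixels), "k1" (the pictures are not rectified: a ray, as slopes to the right and down, at radius r is drawn at 1 + k1 r^2 times it, then the intrinsics apply), "rvec" (rotation vector, rad) and "tvec" (3), from world to camera coordinates, as OpenCV has them. Camera axes: x right, y down, z forward; pixel columns grow to the right and rows downward; lengths in m; the calibration is good to about 2 mm. A picture is of the moment at which its call begins. There is no depth.
- r.close_job(): hands the job in, once; it reports no verdict.
The state is a dict: "time_s": time; "joints": joint angles; "qd": joint speeds; "joint_torque": joint torques, N m; "tcp_pos": TCP position; "eef_rot": TCP orientation; "contact_force": force on the tool from outside, world axes, zero at the start; "moment": the same for the moment, N m; "gripper_width": finger opening in m.
Only numpy, scipy, OpenCV 4.12 (cv2) and the standard library are available. Lean on these libraries where they do the work, as an engineer would, in place of code of your own. Each camera call takes 0.05 s, during which the arm holds its last target. There are 200 camera calls.

## Working session

There is one attempt and no reset: what is moved stays moved. The work goes in short steps, Python scripts to look and compute and a tool call to move; the robot and the scene stay as the last step left them, time stands still between calls to the robot, and variables do not carry over. Pictures are saved under pics/ and viewed, about 8 in all and at most 12, crops included, and the job is handed in when it is done.

Besides the shell and the picture viewer there is one more tool, called after "Request:" in YAML: its name, and indented under it one key for each argument. drive_tool: Moves the arm, as the interface text tells. Its arguments: {"type":"object","properties":{"plan":{"type":"string"},"fingers":{"type":"number"},"squeeze":{"type":"number"}},"required":["plan"]}

```bash
mkdir -p pics; cat > h.py <<'E'
import numpy as np, cv2
from plant import r
def cap(n):
    c=r.capture(n); f=200/np.tan(np.radians(c['fovy'])/2)
    R=cv2.Rodrigues(np.array(c['rvec'],float))[0]; t=np.array(c['tvec'],float).ravel()
    c.update(f=f,R=R,t=t,C=-R.T@t); return c
def ray(c,u,v):
    d=np.array([(u-c['cx'])/c['f'],(v-c['cy'])/c['f']]); s=d.copy()
    for _ in range(30): s=d/(1+c['k1']*(s@s))
    return c['R'].T@np.array([s[0],s[1],1.])
def onz(c,u,v,z):
    d=ray(c,u,v); return c['C']+d*(z-c['C'][2])/d[2]
def proj(c,p):
    q=c['R']@np.asarray(p)+c['t']; s=q[:2]/q[2]; s=s*(1+c['k1']*(s@s)); return s*c['f']+[c['cx'],c['cy']]
def tri(obs):
    A=np.zeros((3,3));b=np.zeros(3)
    for c,u,v in obs:
        d=ray(c,u,v);d/=np.linalg.norm(d);P=np.eye(3)-np.outer(d,d);A+=P;b+=P@c['C']
    return np.linalg.solve(A,b)
def save(n,img,box=None,k=1):
    if box: img=img[box[1]:box[3],box[0]:box[2]]
    cv2.imwrite('pics/'+n,cv2.resize(img[:,:,::-1],None,fx=k,fy=k,interpolation=cv2.INTER_CUBIC))
E
python3 - <<'E'
from h import *
import pickle
a=cap('scene');b=cap('top');w=cap('wrist')
pickle.dump((a,b,w),open('p0.pkl','wb'))
save('scene.png',a['frame']);save('top.png',b['frame'])
for c in(a,b,w):print(c['C'].round(3),c['f'],c['k1'],c['R'][2].round(2))
print(r.get_state())
E
```

```text
[ 1.229 -0.012  0.781] 362.15642578006856 -0.03852127127646666 [-0.66  0.02 -0.75]
[0.51  0.028 1.083] 385.90708830831085 -0.033463218734653966 [ 0.12 -0.   -0.99]
[0.288 0.615 0.383] 312.31889553128013 0.014171727413356431 [-0.28  0.09 -0.96]
{'time_s': 0.15, 'joints': array([ 8.81272723e+01,  2.05817109e+01,  6.45966280e-01, -1.31519998e-02,
       -7.01360196e+01, -1.65064035e+01]), 'qd': array([-0.01390126, -0.05856424,  0.17093833,  0.12093192,  0.08714935,
        0.01535224]), 'joint_torque': array([-1.83291704e-03, -5.83274782e+01,  2.93291044e+01,  7.00120613e+00,
        8.77033279e-03, -1.09361320e-04]), 'tcp_pos': array([0.21275571, 0.64021793, 0.23384698]), 'eef_rot': array([ 1.79927680e+02, -8.53561592e-03, -1.83836025e+01]), 'contact_force': array([-0.99281838,  0.35422794,  0.26071813]), 'moment': array([0.03544447, 0.002079  , 0.02470587]), 'gripper_width': 0.08759235414722678}
```

View pics/scene.png

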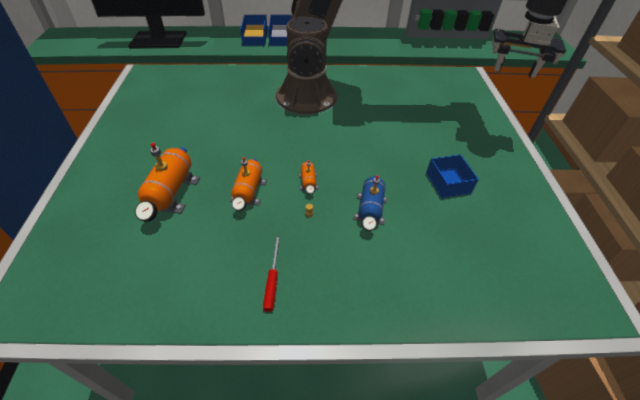

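View pics/top.png

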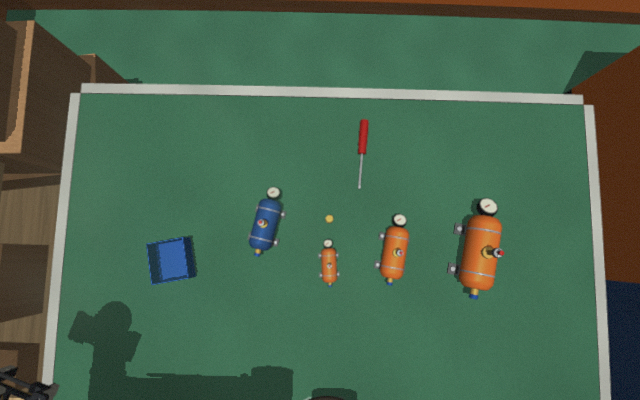

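The scene view shows three orange receivers, with their valves at about (157,158), (245,170) and (309,168). The blue one is at (376,185). In the top view the orange ones are at (490,253), (398,253) and (329,266), and blue is at (263,223). The middle-sized one is at scene (245,170) / top (398,253), so I'll check it in a close crop and by size.

```bash
python3 - <<'E'
from h import *
import pickle
a,b,w=pickle.load(open('p0.pkl','rb'))
A=cv2.resize(a['frame'][145:220,220:285],None,fx=6,fy=6,interpolation=cv2.INTER_CUBIC)
B=cv2.resize(b['frame'][210:285,370:420],None,fx=6,fy=6,interpolation=cv2.INTER_CUBIC)
save('crop.png',np.hstack([A,B]))
for n,(c,bx) in dict(scene=(a,(225,145,275,215)),top=(b,(375,210,415,290))).items():
    s=c['frame'][bx[1]:bx[3],bx[0]:bx[2]]; h=cv2.cvtColor(s,cv2.COLOR_RGB2HSV)
    red=((h[...,0]<4)|(h[...,0]>174))&(h[...,1]>150)&(h[...,2]>90)
    org=(h[...,0]>=5)&(h[...,0]<14)&(h[...,1]>170)&(h[...,2]>90)
    for m in(red,org):
        k,l,st,ce=cv2.connectedComponentsWithStats(m.astype(np.uint8))
        for i in range(1,k):
            if st[i,4]>3: print(n,st[i]+[bx[0],bx[1],0,0,0],ce[i]+bx[:2])
    if n=='top':
        big=np.argmax(st[1:,4])+1
        p=np.array([onz(c,x+bx[0],y+bx[1],.06)[:2] for y,x in zip(*np.where(l==big))])
        print('orange rect',cv2.minAreaRect(p.astype(np.float32)*1000))
E
```

```text
scene [255 162   6   7  10] [257.6 164.8]
scene [248 166  13  24 160] [254.2625  177.38125]
scene [237 172   4  11  15] [238.4 177.8]
scene [232 185  22  17 172] [243.23255814 193.16860465]
top [387 227  22  11 147] [397.10204082 231.21088435]
top [381 237  15  29 255] [387.77254902 250.75294118]
top [397 240  11  28 146] [402.21232877 253.95890411]
top [381 267  22  12 152] [390.80263158 273.07894737]
orange rect ((505.44403076171875, -150.97242736816406), (25.357044219970703, 73.49805450439453), 78.7036361694336)
```

View pics/crop.png

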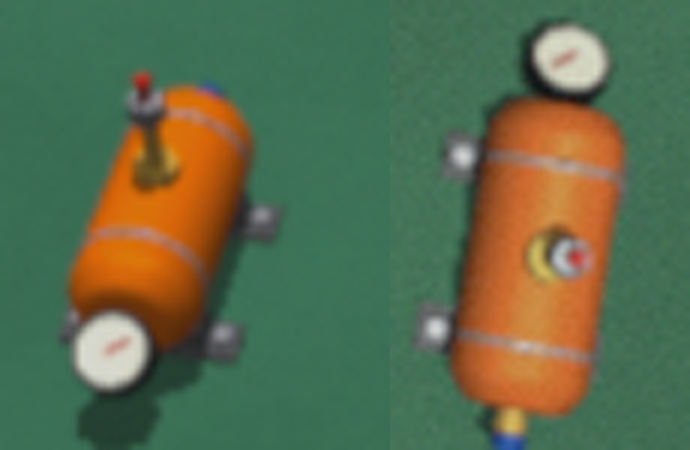

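The crop shows the middle orange receiver with its knurled nut and red tip. The tip is at scene (243.3,158.0) and top (401,252.8). I'll triangulate it and check the size.

```bash
python3 - <<'E'
from h import *
import pickle
a,b,w=pickle.load(open('p0.pkl','rb'))
p=tri([(a,243.4,157.9),(b,400.9,252.5)]);print('tip',p,proj(a,p),proj(b,p))
print('top@.129',onz(b,400.9,252.5,.129),'scene',onz(a,243.4,157.9,.129))
q=[onz(b,370+(x-390)/6-.4,210+y/6-.4,.041) for x,y in((482,200),(615,215),(568,65),(510,440))]
print('dia',np.linalg.norm(q[0]-q[1]),'len',np.linalg.norm(q[2]-q[3]),'axis',np.degrees(np.arctan2(*(q[2]-q[3])[[1,0]])))
for n,(u,v) in dict(big=(490,253),small=(329,266),blue=(263,223)).items(): print(n,onz(b,u,v,.12))
s=r.get_state();from scipy.spatial.transform import Rotation as Ro
Rt=Ro.from_euler('xyz',s['eef_rot'],degrees=True)
print('tool shift cm',Rt.inv().apply(p-s['tcp_pos'])*100)
E
```

```text
tip [ 0.5025753  -0.17078658  0.1281392 ] [243.27520441 157.88368053] [400.76292602 252.50115152]
top@.129 [ 0.50259209 -0.17094558  0.129     ] scene [ 0.5035981  -0.17023655  0.129     ]
dia 0.06006180987778699 len 0.16905591141310455 axis -8.802731376501747
big [ 0.50558302 -0.39630009  0.12      ]
small [0.46572645 0.00484237 0.12      ]
blue [0.56800801 0.17169571 0.12      ]
tool shift cm [53.07858226 67.80793276 10.66428295]
```

The tip is at (0.503,-0.171,0.128) with a diameter of about 60 mm, which confirms the middle-sized receiver. I'll move there, bowing outward, and turn joint 6 negative to leave room for unscrewing.

Request:
drive_tool:
  plan: "4.2 3.1 0 0.18; 8.3 6.2 0 0.36; 12.5 9.3 0 0.54; 16.6 12.4 0 0.72; 20.8 15.5 0 0.9; 25 18.6 0 1.08; 29 21.7 0 1.26; 33.2 24.8 0 1.4"

```text
time_s: 1.15
tcp_pos: [0.4503, 0.299, 0.2346]
eef_rot: [180.0, 0.0, -98.9]
contact_force: [0.4, 0.4, 0.9]
gripper_width: 0.0874
```

```bash
cat > rel.py <<'E'
from h import *
import sys
from scipy.spatial.transform import Rotation as Ro
def rel(p):
    s=r.get_state();Rt=Ro.from_euler('xyz',s['eef_rot'],degrees=True)
    print('t',round(s['time_s'],2),'tcp',s['tcp_pos'].round(4),s['eef_rot'].round(2),'j',s['joints'].round(1),'F',s['contact_force'].round(1),'M',s['moment'].round(2))
    print('shift cm',(Rt.inv().apply(np.array(p)-s['tcp_pos'])*100).round(2))
if __name__=='__main__': rel([float(x) for x in sys.argv[1:4]])
E
python3 rel.py .503 -.171 .235
```

```text
t 1.15 tcp [0.4503 0.299  0.2346] [ 1.800e+02  1.000e-02 -9.887e+01] j [ 54.4   7.9 -16.3  -0.  -65.8 -63.2] F [0.4 0.4 0.9] M [ 0.15 -0.16  0.01]
shift cm [ 45.62 -12.46  -0.05]
```

Request:
drive_tool:
  plan: "5.7 -1.6 0 0.18; 11.4 -3.1 0 0.36; 17.1 -4.7 0 0.54; 22.8 -6.2 0 0.72; 28.5 -7.8 0 0.9; 34.2 -9.4 0 1.08; 39.9 -10.9 0 1.26; 45.6 -12.5 0 1.4"

```text
time_s: 2.15
tcp_pos: [0.505, -0.171, 0.2347]
eef_rot: [180.0, 0.0, -179.1]
contact_force: [0.8, -0.0, 0.4]
gripper_width: 0.0873
```

Request:
drive_tool:
  plan: "0 0 0 0.18; 0 0 0 0.35; 0 0 0 0.35"

```text
time_s: 2.52
tcp_pos: [0.5049, -0.1693, 0.2343]
eef_rot: [-180.0, -0.0, 161.2]
contact_force: [0.8, -0.0, 0.3]
gripper_width: 0.0878
```

```bash
python3 - <<'E'
from rel import *
rel([.503,-.171,.235])
import pickle
w=cap('wrist');pickle.dump(w,open('w1.pkl','wb'))
p=proj(w,[.503,-.171,.128]);print(p,w['C'])
u,v=p.astype(int);x0,y0=max(0,u-60),max(0,v-50)
print(x0,y0)
f=w['frame'];I=cv2.resize(f[:,:,::-1],None,fx=.9,fy=.9)
cv2.imwrite('pics/w1.png',I);save('w1c.png',f,(x0,y0,min(640,u+60),min(400,v+50)),6)
E
```

```text
t 2.52 tcp [ 0.5049 -0.1693  0.2343] [-1.8000e+02 -3.0000e-02  1.6117e+02] j [   2.6    7.1  -17.2   -0.   -65.6 -111.4] F [ 0.8 -0.   0.3] M [ 0.04 -0.15 -0.03]
shift cm [ 0.13 -0.22 -0.07]
[318.08291134 202.8299309 ] [ 0.42988132 -0.1437145   0.38359323]
258 152
```

View pics/w1c.png

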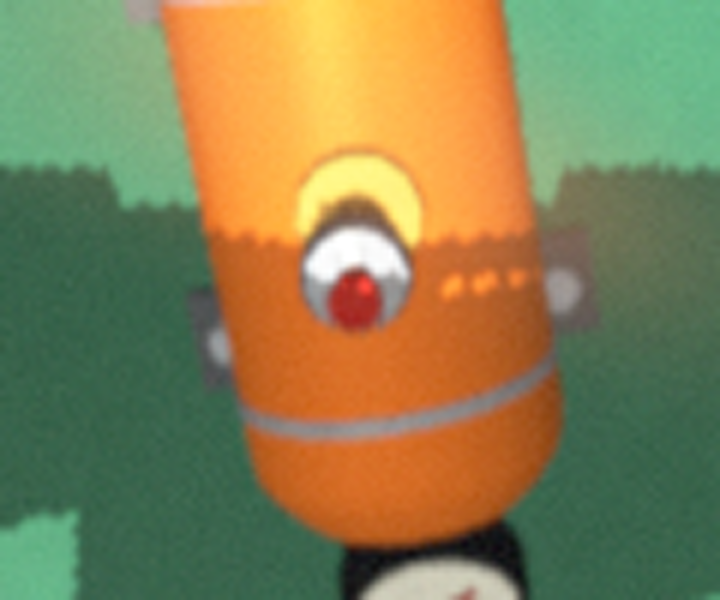

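The close view shows the red tip at about wrist (316.8,201.6) and the nut's top face centred near (317,197). I'll get their positions.

```bash
python3 - <<'E'
from rel import *
import pickle
w=pickle.load(open('w1.pkl','rb'));f=w['frame']
h=cv2.cvtColor(f,cv2.COLOR_RGB2HSV)[185:215,300:335]
m=((h[...,0]<4)|(h[...,0]>172))&(h[...,1]>150)
ys,xs=np.where(m);u,v=xs.mean()+300,ys.mean()+185;print(u,v,m.sum(),xs.min()+300,xs.max()+300)
print('tip',onz(w,u,v,.127),'nut',onz(w,258+356/6-.4,152+276/6-.4,.117))
rel(onz(w,u,v,.127))
a,b,_=pickle.load(open('p0.pkl','rb'))
print(tri([(a,243.4,157.9),(b,400.9,252.5),(w,u,v)]))
E
```

```text
316.72222222222223 201.6851851851852 54 313 320
tip [ 0.50193866 -0.17187893  0.127     ] nut [ 0.50122538 -0.17156559  0.117     ]
t 2.58 tcp [ 0.505  -0.1691  0.2344] [-1.8000e+02 -2.0000e-02  1.6134e+02] j [   2.6    7.1  -17.2   -0.   -65.6 -111.2] F [-0.   0.3 -0.4] M [ 0.04 -0.17 -0.02]
shift cm [ 0.2  -0.36 10.74]
[ 0.5021135  -0.17122546  0.12750768]
```

Request:
drive_tool:
  plan: "0.2 -0.33 3 0; 0.2 -0.33 6 0; 0.2 -0.33 9 0; 0.2 -0.33 11.5 0; 0.2 -0.33 13.4 0; 0.2 -0.33 13.4 0"

```text
time_s: 3.32
tcp_pos: [0.5012, -0.1712, 0.0994]
eef_rot: [-179.9, -0.2, 161.3]
contact_force: [0.5, -0.2, 0.1]
gripper_width: 0.0878
```

```bash
python3 - <<'E'
from rel import *
import pickle
rel([.5021,-.1715,.1])
w=cap('wrist');pickle.dump(w,open('w2.pkl','wb'));s=r.get_state()
tcp=s['tcp_pos'];print('tcp px at nut height',proj(w,[*tcp[:2],.117]),'nut px',proj(w,[.5021,-.1715,.117]))
f=w['frame'];u,v=proj(w,[.5021,-.1715,.117]).astype(int);x0=max(0,u-100);y0=max(0,v-75);print(x0,y0)
save('w2c.png',f,(x0,y0,u+100,v+75),4)
E
```

```text
t 3.33 tcp [ 0.5012 -0.1712  0.0994] [-1.7995e+02 -1.6000e-01  1.6134e+02] j [   2.4   14.6  -27.6   -0.   -47.9 -111. ] F [ 0.5 -0.2  0.1] M [ 0.01 -0.19 -0.01]
shift cm [-0.09 -0.   -0.06]
tcp px at nut height [320.90575041 282.73361772] nut px [320.52451708 282.86694011]
220 207
```

View pics/w2c.png

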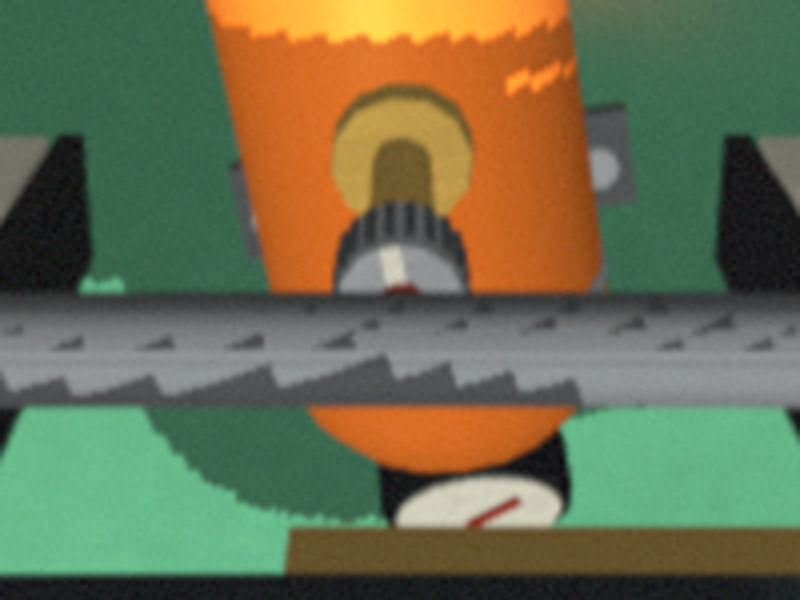

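The nut is centred between the jaws: finger inner faces at crop x≈88 and 722, nut at about 402. The white line points nearly towards the tank's -x, tilted slightly to the left. I'll compute θ0 and close the jaws.

Request:
drive_tool:
  plan: "0 0 0 0; 0 0 0 0; 0 0 0 0; 0 0 0 0; 0 0 0 0; 0 0 0 0"
  fingers: 1
  squeeze: 22

```text
time_s: 4.12
tcp_pos: [0.5022, -0.1716, 0.1006]
eef_rot: [-180.0, 0.0, 161.1]
contact_force: [-0.9, 0.2, 0.2]
gripper_width: 0.033
```

```bash
python3 - <<'E'
from rel import *
import pickle
w=pickle.load(open('w2.pkl','rb'))
g=lambda x,y:onz(w,220+x/4-.4,207+y/4-.4,.117)
e=g(388,247);i=g(400,288);L,Rr=g(337,290),g(467,290)
print(e,i,(L+Rr)/2,np.linalg.norm(L-Rr))
print('line dir',np.degrees(np.arctan2(*(e-i)[[1,0]])),'tank -x ~171.2')
rel([.5021,-.1715,.1])
E
```

```text
[ 0.49419063 -0.17078363  0.117     ] [ 0.49978581 -0.17118408  0.117     ] [ 0.50011358 -0.17104452  0.117     ] 0.015463760868205783
line dir 175.90625891547737 tank -x ~171.2
t 4.12 tcp [ 0.5022 -0.1716  0.1006] [-180.      0.    161.14] j [   2.3   14.5  -27.6    0.   -47.9 -111.2] F [-0.9  0.2  0.2] M [ 0.01 -0.16 -0.01]
shift cm [0.01 0.   0.06]
```

Request:
drive_tool:
  plan: "0 0 0 0; 0 0 0 0; 0 0 0 0; 0 0 0 0; 0 0 0 0; 0 0 0 0"

```text
time_s: 4.88
tcp_pos: [0.5021, -0.1717, 0.1006]
eef_rot: [-180.0, -0.0, 161.1]
contact_force: [-0.4, -3.8, 0.3]
gripper_width: 0.0146
```

Gripped at 14.6 mm. I'll unscrew anticlockwise, which is a negative tool turn, rising 1.33 mm/rad.

Request:
drive_tool:
  plan: "0 0 -0.02 -0.15; 0 0 -0.04 -0.3; 0 0 -0.06 -0.45; 0 0 -0.08 -0.6; 0 0 -0.1 -0.75; 0 0 -0.12 -0.9; 0 0 -0.13 -1.0; 0 0 -0.13 -1.0"

```text
time_s: 5.88
tcp_pos: [0.5022, -0.1719, 0.1019]
eef_rot: [-180.0, -0.0, -141.5]
contact_force: [0.9, -5.2, 0.2]
gripper_width: 0.0146
```

```bash
python3 - <<'E'
from rel import *
rel([.5021,-.1715,.1019])
E
```

```text
t 5.88 tcp [ 0.5022 -0.1719  0.1019] [-1.7998e+02 -2.0000e-02 -1.4148e+02] j [  2.3  14.4 -27.5   0.  -48.1 -53.8] F [ 0.9 -5.2  0.2] M [-1.77 -0.06 -0.03]
shift cm [-0.02  0.04  0.  ]
```

Request:
drive_tool:
  plan: "0.02 -0.02 -0.02 -0.15; 0.02 -0.02 -0.04 -0.3; 0.02 -0.02 -0.06 -0.45; 0.02 -0.02 -0.08 -0.6; 0.02 -0.02 -0.1 -0.75; 0.02 -0.02 -0.12 -0.9; 0.02 -0.02 -0.13 -1.0; 0.02 -0.02 -0.13 -1.0"

```text
time_s: 6.88
tcp_pos: [0.5024, -0.1721, 0.1033]
eef_rot: [-180.0, -0.0, -84.3]
contact_force: [0.9, -5.1, -0.2]
gripper_width: 0.0147
```

```bash
python3 - <<'E'
from rel import *
rel([.5021,-.1718,.1033])
E
```

```text
t 6.88 tcp [ 0.5024 -0.1721  0.1033] [-1.7998e+02 -3.0000e-02 -8.4310e+01] j [  2.3  14.3 -27.4   0.  -48.3   3.4] F [ 0.9 -5.1 -0.2] M [-1.78 -0.25  0.03]
shift cm [-0.03  0.03 -0.  ]
```

Request:
drive_tool:
  plan: "0 0 -0.02 -0.15; 0 0 -0.04 -0.3; 0 0 -0.06 -0.45; 0 0 -0.08 -0.6; 0 0 -0.1 -0.75; 0 0 -0.1 -0.75"

```text
time_s: 7.62
tcp_pos: [0.5026, -0.172, 0.1043]
eef_rot: [-180.0, -0.0, -41.5]
contact_force: [1.6, -5.3, -0.8]
gripper_width: 0.0146
```

```bash
python3 - <<'E'
from rel import *
rel([.5021,-.1718,.1043])
E
```

```text
t 7.62 tcp [ 0.5026 -0.172   0.1043] [-1.7998e+02 -5.0000e-02 -4.1450e+01] j [  2.3  14.3 -27.3   0.  -48.4  46.2] F [ 1.6 -5.3 -0.8] M [-1.8  -0.47  0.01]
shift cm [-0.05  0.02  0.  ]
```

Request:
drive_tool:
  plan: "0 0 -0.01 -0.08; 0 0 -0.02 -0.16; 0 0 -0.02 -0.24; 0 0 -0.02 -0.3; 0 0 -0.02 -0.3"

```text
time_s: 8.25
tcp_pos: [0.5027, -0.1719, 0.1046]
eef_rot: [-180.0, -0.1, -24.4]
contact_force: [2.8, -5.7, -0.1]
gripper_width: 0.0149
```

```bash
python3 - <<'E'
from rel import *
rel([.5021,-.1718,.1045])
E
```

```text
t 8.25 tcp [ 0.5027 -0.1719  0.1046] [-1.7998e+02 -5.0000e-02 -2.4360e+01] j [  2.3  14.2 -27.3   0.  -48.4  63.3] F [ 2.8 -5.7 -0.1] M [-1.73 -0.6  -0.17]
shift cm [-0.06  0.01  0.01]
```

Mz jumped to -0.17 N·m and the jaws began to slip on the nut, so it is at its stop. I'll release, rise straight up and look.

Request:
drive_tool:
  plan: "0 0 0 0; 0 0 0 0; 0 0 0 0; 0 0 0 0; 0 0 0 0"
  fingers: -1

```text
time_s: 8.88
tcp_pos: [0.5022, -0.1717, 0.1044]
eef_rot: [-180.0, 0.0, -24.1]
contact_force: [-0.2, 0.7, -0.8]
gripper_width: 0.0597
```

Request:
drive_tool:
  plan: "0 0 -2 0; 0 0 -4 0; 0 0 -6 0; 0 0 -8 0; 0 0 -8 0"

```text
time_s: 9.5
tcp_pos: [0.5031, -0.1719, 0.1859]
eef_rot: [-179.9, -0.2, -24.1]
contact_force: [0.5, -0.7, -0.5]
gripper_width: 0.0878
```

```bash
python3 - <<'E'
from rel import *
import pickle
w=cap('wrist');a=cap('scene');b=cap('top');pickle.dump((w,a,b),open('w3.pkl','wb'))
rel([.5021,-.1718,.1843])
u,v=proj(w,[.502,-.1718,.121]).astype(int);x0=max(0,u-50);y0=max(0,v-40);print(u,v,x0,y0)
save('w3c.png',w['frame'],(x0,y0,u+50,v+40),7)
E
```

```text
t 9.65 tcp [ 0.5017 -0.1717  0.1836] [ 1.7999e+02  6.0000e-02 -2.4130e+01] j [  2.3   9.3 -21.7  -0.  -59.1  63.6] F [-0.7 -0.1  0.2] M [0.06 0.   0.08]
shift cm [ 0.04 -0.01 -0.07]
320 222 270 182
```

View pics/w3c.png

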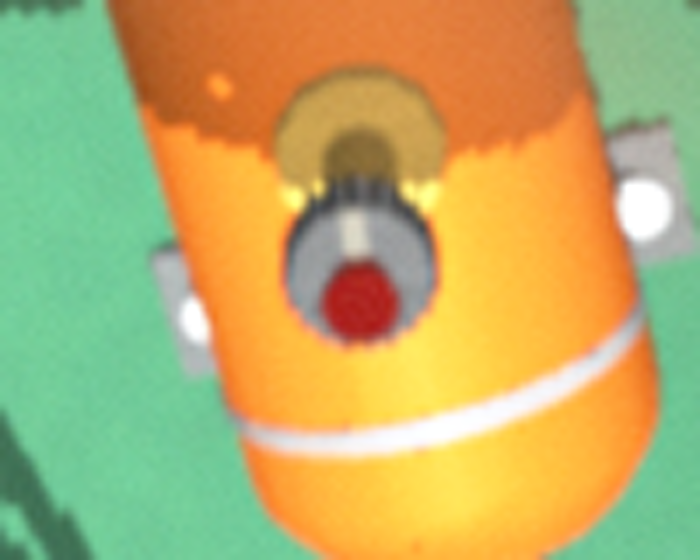

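The white line points up in this view, which is turned half a turn, so the nut moved about 3 rad. The tip is at crop (361,301). I'll measure both.

```bash
python3 - <<'E'
from rel import *
import pickle
w,a,b=pickle.load(open('w3.pkl','rb'))
g=lambda x,y,z:onz(w,270+x/7-.43,182+y/7-.43,z)
e=g(353,213,.121);i=g(361,258,.121)
d=np.degrees(np.arctan2(*(e-i)[[1,0]]));print('line',d,'nut rad',np.radians((d-171.2)%360))
print('nut ctr',g(361,268,.121));t=g(361,301,.128);print('tip',t)
rel([.502,-.1717,.145])
E
```

```text
line -14.528739420037025 nut rad 3.041607288721357
nut ctr [ 0.50391445 -0.17292368  0.121     ]
tip [ 0.5029999  -0.17250276  0.128     ]
t 9.65 tcp [ 0.5017 -0.1717  0.1836] [ 1.7999e+02  6.0000e-02 -2.4130e+01] j [  2.3   9.3 -21.7  -0.  -59.1  63.6] F [-0.7 -0.1  0.2] M [0.06 0.   0.08]
shift cm [ 0.03 -0.01  3.86]
```

The nut reads about 3.04 rad, so it is at its stop. I'll close the fingers above the tip and come down.

Request:
drive_tool:
  plan: "0.03 0.02 0 0; 0.03 0.02 0 0; 0.03 0.02 0 0; 0.03 0.02 0 0; 0.03 0.02 0 0; 0.03 0.02 0 0; 0.03 0.02 0 0; 0.03 0.02 0 0"
  fingers: 1

```text
time_s: 10.65
tcp_pos: [0.5024, -0.1721, 0.1844]
eef_rot: [-180.0, -0.0, -24.1]
contact_force: [-0.1, 0.2, 0.3]
gripper_width: 0.0129
```

Request:
drive_tool:
  plan: "0 0 1 0; 0 0 2 0; 0 0 3 0; 0 0 3.9 0; 0 0 3.9 0; 0 0 3.9 0; 0 0 3.9 0; 0 0 3.9 0"

```text
time_s: 11.65
tcp_pos: [0.5025, -0.1721, 0.1457]
eef_rot: [-180.0, -0.0, -24.1]
contact_force: [-0.9, -0.5, -0.1]
gripper_width: 0.0002
```

Request:
drive_tool:
  plan: "0 0 0.2 0; 0 0 0.4 0; 0 0 0.6 0; 0 0 0.7 0; 0 0 0.8 0; 0 0 0.9 0; 0 0 0.9 0"

```text
time_s: 12.52
tcp_pos: [0.5024, -0.1722, 0.1366]
eef_rot: [180.0, -0.0, -24.1]
contact_force: [-1.1, 0.5, 3.3]
gripper_width: 0.0005
```

Contact at TCP z≈0.1366 (3.3 N). I'll press about 3 mm further in small steps.

Request:
drive_tool:
  plan: "0 0 0.05 0; 0 0 0.1 0; 0 0 0.15 0; 0 0 0.2 0; 0 0 0.25 0; 0 0 0.25 0"

```text
time_s: 13.28
tcp_pos: [0.5025, -0.1722, 0.1342]
eef_rot: [180.0, -0.0, -24.1]
contact_force: [-2.0, 0.7, 6.7]
gripper_width: 0.0004
```

Request:
drive_tool:
  plan: "0 0 0.03 0; 0 0 0.06 0; 0 0 0.06 0; 0 0 0.06 0"

```text
time_s: 13.78
tcp_pos: [0.5025, -0.1722, 0.1341]
eef_rot: [180.0, -0.0, -24.1]
contact_force: [-3.3, 1.8, 11.1]
gripper_width: 0.0007
```

It has bottomed: z stopped at 0.1341 while the force rose to 11 N. I'll press slightly more and hold for over a second.

Request:
drive_tool:
  plan: "0 0 0.03 0; 0 0 0.05 0; 0 0 0.05 0; 0 0 0.05 0; 0 0 0.05 0; 0 0 0.05 0; 0 0 0.05 0; 0 0 0.05 0"

```text
time_s: 14.78
tcp_pos: [0.5026, -0.1723, 0.134]
eef_rot: [180.0, -0.1, -24.1]
contact_force: [-4.9, 1.8, 14.4]
gripper_width: 0.0001
```

Request:
drive_tool:
  plan: "0 0 0 0; 0 0 0 0; 0 0 0 0; 0 0 0 0; 0 0 0 0; 0 0 0 0"

```text
time_s: 15.52
tcp_pos: [0.5026, -0.1722, 0.134]
eef_rot: [180.0, -0.1, -24.1]
contact_force: [-4.7, 1.8, 14.1]
gripper_width: 0.0002
```

Request:
drive_tool:
  plan: "0 0 -0.15 0; 0 0 -0.3 0; 0 0 -0.5 0; 0 0 -1 0; 0 0 -3 0; 0 0 -5 0; 0 0 -5 0"

```text
time_s: 16.4
tcp_pos: [0.5033, -0.1722, 0.1842]
eef_rot: [-179.9, -0.2, -24.1]
contact_force: [-0.1, 0.0, -0.8]
gripper_width: 0.0004
```

```bash
python3 - <<'E'
from rel import *
import pickle
w=cap('wrist');a=cap('scene');b=cap('top');pickle.dump((w,a,b),open('w4.pkl','wb'))
rel([.502,-.1717,.145])
u,v=proj(w,[.502,-.1718,.121]).astype(int);print(u,v)
W=cv2.resize(w['frame'][v-40:v+40,u-50:u+50],(500,400),interpolation=cv2.INTER_CUBIC)
A=cv2.resize(a['frame'][140:220,225:280],(275,400),interpolation=cv2.INTER_CUBIC)
save('w4c.png',np.hstack([W,A]))
a0,b0,_=pickle.load(open('p0.pkl','rb'))
D=np.abs(a['frame'].astype(int)-a0['frame']).max(2)
for n,(x0,y0,x1,y1) in dict(driver=(255,230,290,315),coupling=(300,200,318,220),bin=(420,150,480,200),blue=(352,170,392,235)).items(): print(n,(D[y0:y1,x0:x1]>60).sum())
E
```

```text
t 16.55 tcp [ 0.5019 -0.172   0.1821] [ 1.7999e+02  6.0000e-02 -2.4120e+01] j [  2.3   9.4 -21.8  -0.  -58.9  63.6] F [0.3 0.4 0.5] M [-0.02 -0.   -0.04]
shift cm [-0.   -0.03  3.71]
320 223
driver 0
coupling 28
bin 0
blue 0
```

View pics/w4c.png

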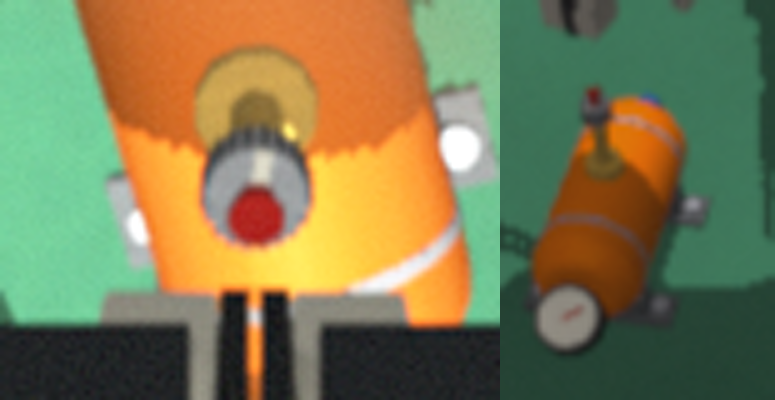

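The tip is back up. The coupling difference could just be shadow, and the nut line looks slightly rotated, so I'll measure both.

```bash
python3 - <<'E'
from rel import *
import pickle
w3,a3,b3=pickle.load(open('w3.pkl','rb'));w4,a4,b4=pickle.load(open('w4.pkl','rb'));a0,b0,_=pickle.load(open('p0.pkl','rb'))
O=[]
for w in(w3,w4):
    u,v=proj(w,[.503,-.1722,.121]);u0,v0=int(u)-14,int(v)-18
    s=w['frame'][v0:v0+34,u0:u0+28];h=cv2.cvtColor(s,cv2.COLOR_RGB2HSV)
    red=((h[...,0]<4)|(h[...,0]>172))&(h[...,1]>150);y,x=np.where(red);t=onz(w,x.mean()+u0,y.mean()+v0,.129)
    b=s.astype(int);white=(b.min(2)>150)&(h[...,1]<45);wy,wx=np.where(white)
    wt=onz(w,wx.mean()+u0,wy.mean()+v0,.121) if len(wx) else np.full(3,np.nan)
    d=np.degrees(np.arctan2(*(wt-t)[[1,0]]));print('tip',t,'n',len(wx),'line c',wt,'dir',d,'rad',np.radians((d-171.2)%360))
    O.append(cv2.resize(s,None,fx=12,fy=12,interpolation=cv2.INTER_CUBIC))
save('cmp.png',np.hstack(O))
for c in(b0,b3,b4):
    h=cv2.cvtColor(c['frame'],cv2.COLOR_RGB2HSV)[208:230,318:342]
    y,x=np.where((h[...,0]>18)&(h[...,0]<32)&(h[...,1]>120)&(h[...,2]>60));print('coupling',x.mean()+318,y.mean()+208,len(x))
E
```

```text
tip [ 0.50329104 -0.17258916  0.129     ] n 120 line c [ 0.50551988 -0.17346087  0.121     ] dir -21.360588138985317 rad 2.9223690345775526
tip [ 0.50343686 -0.17252421  0.129     ] n 134 line c [ 0.50528809 -0.17367913  0.121     ] dir -31.958737371547134 rad 2.7373964358516387
coupling 328.9756097560976 218.41463414634146 41
coupling 328.8974358974359 218.53846153846155 39
coupling 328.9268292682927 218.53658536585365 41
```

View pics/cmp.png

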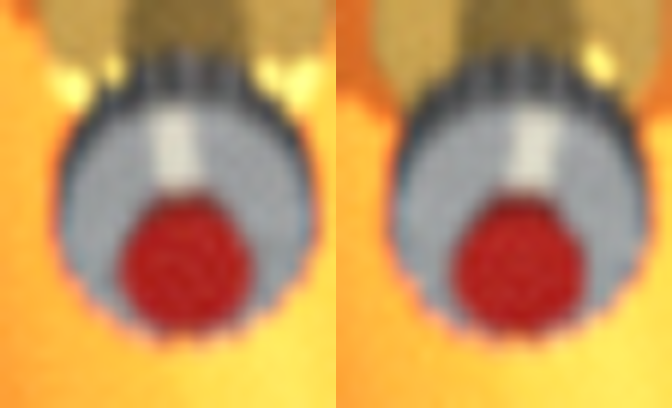

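The coupling has not moved. The nut, though, turned back about 0.2–0.25 rad while the tip was pressed, so it is now at about 2.75 rad. I have time to bring it back to the stop, so I'll regrip it with the pin up and turn that last bit.

Request:
drive_tool:
  plan: "0 0 0 0; 0 0 0 0; 0 0 0 0; 0 0 0 0; 0 0 0 0; 0 0 0 0; 0 0 0 0; 0 0 0 0"
  fingers: -1

```text
time_s: 17.55
tcp_pos: [0.5024, -0.1721, 0.1828]
eef_rot: [-180.0, -0.0, -24.1]
contact_force: [0.2, -0.5, 1.0]
gripper_width: 0.0748
```

Request:
drive_tool:
  plan: "0 0 2 0; 0 0 4 0; 0 0 6 0; 0 0 7.9 0; 0 0 7.9 0; 0 0 7.9 0"

```text
time_s: 18.3
tcp_pos: [0.5029, -0.1722, 0.1044]
eef_rot: [-180.0, -0.0, -24.1]
contact_force: [0.2, -1.2, 0.5]
gripper_width: 0.0877
```

Request:
drive_tool:
  plan: "0 0 0 0; 0 0 0 0; 0 0 0 0; 0 0 0 0; 0 0 0 0; 0 0 0 0; 0 0 0 0; 0 0 0 0"
  fingers: 1

```text
time_s: 19.3
tcp_pos: [0.5025, -0.172, 0.1038]
eef_rot: [-180.0, -0.0, -24.1]
contact_force: [-0.6, 2.0, -0.9]
gripper_width: 0.0147
```

Request:
drive_tool:
  plan: "0 0 0 0; 0 0 0 0; 0 0 0 0; 0 0 0 0"

```text
time_s: 19.8
tcp_pos: [0.5024, -0.172, 0.1038]
eef_rot: [-180.0, -0.0, -24.1]
contact_force: [1.0, 2.6, 0.9]
gripper_width: 0.0152
```

Request:
drive_tool:
  plan: "0 0 -0.01 -0.08; 0 0 -0.02 -0.16; 0 0 -0.03 -0.24; 0 0 -0.03 -0.3; 0 0 -0.03 -0.3"

```text
time_s: 20.42
tcp_pos: [0.5024, -0.172, 0.1041]
eef_rot: [-180.0, -0.0, -6.9]
contact_force: [0.5, 1.3, -0.0]
gripper_width: 0.015
```

```bash
python3 rel.py .5025 -.1721 .1046
```

```text
t 20.43 tcp [ 0.5024 -0.172   0.1041] [-1.7999e+02 -1.0000e-02 -6.9500e+00] j [  2.3  14.3 -27.3  -0.  -48.4  80.8] F [ 0.5  1.3 -0. ] M [ 0.89 -0.12 -0.07]
shift cm [ 0.01  0.01 -0.05]
```

Request:
drive_tool:
  plan: "0 0 0 -0.06; 0 0 0 -0.12; 0 0 0 -0.12"

```text
time_s: 20.8
tcp_pos: [0.5029, -0.172, 0.1042]
eef_rot: [-180.0, -0.1, -0.1]
contact_force: [2.1, 2.2, -0.6]
gripper_width: 0.0149
```

```bash
python3 rel.py .5025 -.1721 .1046
```

```text
t 20.8 tcp [ 0.5029 -0.172   0.1042] [-1.8e+02 -5.0e-02 -1.2e-01] j [  2.3  14.3 -27.3  -0.  -48.4  87.6] F [ 2.1  2.2 -0.6] M [ 0.9  -0.71  0.06]
shift cm [-0.03  0.01 -0.04]
```

Request:
drive_tool:
  plan: "0 0 0 0; 0 0 0 0; 0 0 0 0; 0 0 0 0; 0 0 0 0; 0 0 0 0; 0 0 0 0; 0 0 0 0"
  fingers: -1

```text
time_s: 21.8
tcp_pos: [0.5024, -0.1721, 0.1041]
eef_rot: [180.0, -0.0, -0.0]
contact_force: [0.2, -0.1, 0.2]
gripper_width: 0.0855
```

Request:
drive_tool:
  plan: "0 0 -2 0; 0 0 -4 0; 0 0 -6 0; 0 0 -8 0; 0 0 -10 0; 0 0 -10 0; 0 0 -10 0"

```text
time_s: 22.68
tcp_pos: [0.502, -0.172, 0.2035]
eef_rot: [-180.0, 0.0, -0.1]
contact_force: [-0.4, -0.1, -0.0]
gripper_width: 0.0876
```

```bash
python3 - <<'E'
from rel import *
import pickle
w=cap('wrist');a=cap('scene');b=cap('top');rel([.5025,-.1721,.2])
u,v=proj(w,[.503,-.1722,.121]);u0,v0=int(u)-17,int(v)-20
s=w['frame'][v0:v0+40,u0:u0+34];h=cv2.cvtColor(s,cv2.COLOR_RGB2HSV)
red=((h[...,0]<4)|(h[...,0]>172))&(h[...,1]>150);y,x=np.where(red);t=onz(w,x.mean()+u0,y.mean()+v0,.129)
k=s.astype(int);wy,wx=np.where((k.min(2)>150)&(h[...,1]<45));wt=onz(w,wx.mean()+u0,wy.mean()+v0,.121)
d=np.degrees(np.arctan2(*(wt-t)[[1,0]]));print(t,len(wx),d,'rad',np.radians((d-171.2)%360))
save('fin.png',s,None,12)
_,b0,_=pickle.load(open('p0.pkl','rb'))
D=np.abs(b['frame'].astype(int)-b0['frame']).max(2)
for n,(x0,y0,x1,y1) in dict(driver=(352,115,375,192),coupling=(320,210,338,228),bin=(140,230,205,290),blue=(245,183,290,260)).items(): print(n,(D[y0:y1,x0:x1]>60).sum())
E
```

```text
t 22.82 tcp [ 0.5019 -0.1721  0.2032] [-1.7999e+02  8.0000e-02 -5.0000e-02] j [  2.3   8.4 -20.1  -0.  -61.7  87.7] F [-0.3 -0.8  0.2] M [-0.02 -0.01 -0.01]
shift cm [0.06 0.   0.32]
[ 0.50326904 -0.17194     0.129     ] 131 -15.429345627206564 rad 3.02588874514235
driver 0
coupling 78
bin 0
blue 22
```

View pics/fin.png

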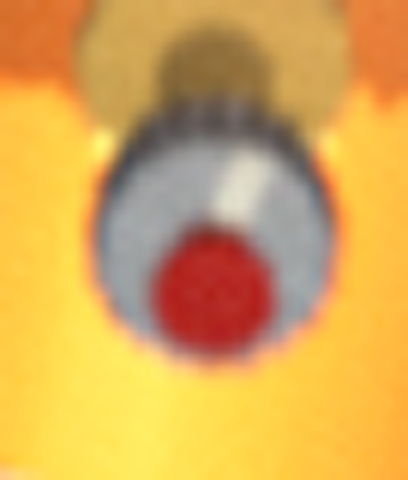

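The nut now reads about 3.0 rad and the tip is up. The small top-view differences at the coupling and blue tank look like the arm's shadow, since the arm never went near them. I'm handing in.

```bash
python3 -c "
from plant import r
print(r.close_job())"
```

```text
the job is handed in; nothing more can be done
None
```

I vented the middle-sized orange receiver and handed the job in at about 23 s.

- **Unscrewing:** I turned the lock nut anticlockwise until the jaws slipped at its stop (Mz about -0.17 N·m), then let go of it. The camera put it at about 2.9–3.0 rad.
- **Venting:** I pressed the red tip with the closed fingers until it bottomed, about 2.5–3 mm down, with force rising to 14 N. I held it for over 1.5 s and let it spring back up.

**Failed check:** after the press, the nut had slipped back about 0.2 rad, to about 2.75 rad. I regripped it with the pin up, turned it back towards the stop and released it.

**Last checks:**
- **Orange valve:** the nut measured about 3.03 rad, the tip was up, and the gripper was open and clear, with wrist forces near zero.
- **Screwdriver and bin:** neither showed any change in the images.
- **Coupling and blue tank:** small pixel differences appeared in the last top view. I put these down to the arm's shadow. The coupling's position was unchanged when measured after the press, but I did not remeasure it or the blue nut after the regrip.

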